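Free the sample slide of the bench viewer and slide it under the lens bridge

TASK

Pull the spring plunger that locks the viewer's sample slide out by its black wing knob and twist it about a quarter turn, so that it rests in the collar's notch and stays pulled out when you let go. Then push the sample slide by its upright tab under the lens bridge until it is fully home against the end stop. Leave the two vials and the brass weight on the viewer's left and the pen on its right where they are.

Things in the scene. Friction and masses are not known exactly. Their poses are not given: they have to be found in the camera images.
- viewer: Bench viewer screwed to the table, aluminium base 116 x 262 x 10 mm. Origin on the table; x points across it (roughly to the robot's left), y back along the slide's travel (roughly toward the robot), z up; base spans x -66..50, y -111..151 mm. At y = 50 mm on its -x side stands the index plunger, its axis leaning 30 deg from vertical toward -x (outward, to the robot's right).
- bridge (a point): Centre of the underside of the grey lens bridge, 38 mm above the table, axes as the viewer's. The bridge spans 64 mm along y and 108 mm along x; the black lens tube on it is 54 mm across and reaches 89 mm above the table.
- collar (a point): Centre of the plunger's steel collar (35 mm across), at the level of its ridge tops; z = the plunger axis, pointing out to the knob, x in the viewer's x-z plane. Four ridges on it leave a deep slot along x (cross pin down, slide locked) and, a quarter turn away, a rest notch 2.5 mm below the ridge tops.
- index_plunger (a joint): Pull of the plunger along its leaning axis, m: 0 = in, its pin locks the slide; end of travel 0.018. A spring draws it in: about 4 N at 0, 8 N at 0.012. The pin frees the slide at about 0.006. To be turned, the knob must be pulled 0.012 or more (over the ridges); let down in the rest notch it sits at about 0.009.
- wing_knob (a joint): Twist of the wing knob about the plunger axis, rad: near 0 at the start, wing in the viewer's x-z plane, cross pin in the deep slot; positive anticlockwise seen from the knob end. Turn it either way: the rest notch is centred at +1.57 and -1.57 and the cross pin drops in anywhere beyond about 1.2. Limits +-1.65.
- knob_grip (a point): Centre of the black wing knob: a bar 36 mm long (point x), 12 mm thick (point y), 24 mm high along the plunger axis (point z, the way it is pulled). Plunger in: 16 mm of bare stem (10 mm thick, thin 18 mm flange right under the bar) between bar and collar ridges. The point moves and turns with the knob.
- sample_slide (a joint): Travel of the steel sample slide (60 x 150 x 12 mm, top 22 mm above the table, glass plate with a dried piece clipped on it, up to 31 mm) toward the viewer's -y, m: 0 = locked at the start, 0.090 = home at the end stop, its leading half under the bridge. Rail friction about 1.5 N, no spring: it stays where left. Locked, it has 1 mm of play.
- push_tab (a point): On the slide's upright tab (plate 40 mm along x, 6 mm thick along y, standing at the slide's rear end, from 22 to 60 mm above the table): centre of its rear (+y) face, 44 mm above the table. Push here toward -y. Axes parallel to the viewer's; moves with the slide.
- vial_a: Loose bystander: capped vial, 31 mm across, 62 mm tall, standing beside the viewer, on its left; origin under its base.
- vial_b: Loose bystander: a second such vial, standing beside the viewer, on its left; origin under its base.
- weight_0: Loose bystander: brass weight, 27 mm across, 30 mm tall, beside the viewer, on its left; origin under its base.
- pen_blue: Loose bystander: blue pen, 143 mm long, 11 mm high, lying beside the viewer, on its right; origin under its middle.

How it is judged:
By the outcome, as a careful person would: the job done as asked, in the order asked, and still so for the second after the job is handed in, with the robot touching nothing.
It also fails if it takes over 51 s, if anything falls off the work surface, if the arm or the gripper's body presses on something with over 40 N, if the wrist force passes 120 N, or if a joint passes its speed limit or range.

ROBOT

A 6-joint arm with a two-finger parallel gripper is mounted at the origin on a cart in front of the work surface, level with it; the furniture and walls round the work are solid. World frame = base frame: x ahead of the robot, y to its left, z up, the work surface at z = 0. Lengths are in m, angles in rad, forces in N, time in s.
With the tool pointing down it reaches from about 0.325 to 0.775 m from the base axis. Payload 5.5 kg.
Tool frame: the origin (TCP) lies between the finger pads; the fingertips stand 8 mm ahead of it and the grasp point (between the pads) lies 11 mm behind it (tcp_to_tips is the distance from the TCP to the fingertips, in m); z points along the fingers, y is the direction in which the jaws open and shut (so a half turn about z gives the same grasp; the last joint's range is limited). The gripper opens to 88 mm and grips with 3 to 60 N. Pads are 20 mm wide; open, the fingers measure 115 mm over their backs; the gripper's body (75 mm by 178 mm) begins 61 mm behind the grasp point.
Start: joints at [-1.374, 0.091, 1.231, -0, 1.82, -0.057], TCP at [0.151, -0.581, 0.231] pointing down, gripper open.
Joint ranges: [-2.87, 2.87], [-0.86, 2.18], [0.17, 2.46], [-1.51, 4.65], [0.06, 2.69], [-2.65, 2.65]. Speed limits (rad/s): [2.57, 2.57, 3.01, 3.14, 3.14, 3.14].

INTERFACE

Orientations are given as a unit quaternion [w, x, y, z].
In Python, from bench import * gives the robot as it stands. Calls block until the motion is done:
- move_to(position, orientation): joint-space move of the TCP to a pose.
- move_l(position, speed=0.15, orientation=None): straight line of the TCP; orientation=None keeps the orientation; speed is the mean speed in m/s.
- movej(angles): joint-space move.
- gripper_open() and close(): open the fingers fully, or close them until they stop; the grip force is fixed at half the most.
- hold(seconds).
- inverse_kinematics(position, orientation): joint angles nearest the present ones, or None.
- state(): the state.
- get_image(name): name is "scene" or "top"; returns a dict with "frame" (480x640x3 uint8, blue, green, red), "depth" (480x640 float32, m along the optical axis (not along the pixel's ray), 0 where there is no reading), "camera_matrix" (3x3 intrinsics, pixels), "view" (4x4, takes a point from world to camera coordinates). Camera axes: x right, y up, looking along -z (the intrinsics and any distortion apply to the point x, -y, -z); pixel columns grow to the right and rows downward; lengths in m; the calibration is good to about 2 mm. A picture is of the moment at which its call begins.
A pose or a line that the arm cannot do raises IKError and nothing moves.
- job_done(): hands the job in, once; it reports no verdict.
The state is a dict: "time": time; "joint_pos": joint angles; "dq": joint speeds; "joint_torque": joint torques, N m; "ee_pos": TCP position; "ee_rot": TCP orientation; "ft_force": force on the tool from outside, world axes, zero at the start; "moment": the same for the moment, N m; "finger_gap": finger opening in m.
Only numpy, scipy, OpenCV 4.12 (cv2) and the standard library are available. Lean on these libraries where they do the work, as an engineer would, in place of code of your own. Each camera call takes 0.05 s, during which the arm holds its last target.

## Working session

There is one attempt and no reset: what is moved stays moved. The work goes in short steps, each a Python script; the robot and the scene stay as the last script left them, time stands still between calls to the robot, and variables do not carry over. Pictures are saved under pics/ and viewed, and the job is handed in when it is done.

```bash
ls; mkdir -p pics
python3 - <<'E'
from bench import *
import cv2,numpy as np
for n in("scene","top"):
    d=get_image(n); cv2.imwrite(f"pics/{n}0.png",d["frame"]); np.savez(f"{n}0.npz",**d)
    print(n,d["camera_matrix"],d["view"],d.keys())
print(state())
E
```

```text
pics
scene [[551.06694474   0.         314.9870117 ]
 [  0.         551.06694474 238.05250496]
 [  0.           0.           1.        ]] [[-0.72182114 -0.69206758 -0.00408721  0.45555618]
 [ 0.36413297 -0.38479681  0.84813831 -0.25553969]
 [-0.58854177  0.61071588  0.52975909 -0.57172966]
 [ 0.          0.          0.          1.        ]] dict_keys(['frame', 'depth', 'camera_matrix', 'view'])
top [[490.20354876   0.         315.84839088]
 [  0.         490.20354876 238.66694447]
 [  0.           0.           1.        ]] [[ 0.01783518 -0.99979846  0.00921685  0.02857283]
 [ 0.99430044  0.0187047   0.10496079 -0.59906998]
 [-0.10511203  0.00729232  0.99443365 -0.885777  ]
 [ 0.          0.          0.          1.        ]] dict_keys(['frame', 'depth', 'camera_matrix', 'view'])
{'time': 0.1, 'joint_pos': array([-1.37369334e+00,  9.17827689e-02,  1.23175169e+00,  4.67053162e-06,
        1.81978261e+00, -5.66337047e-02]), 'dq': array([ 0.00042219, -0.00168438, -0.00425398,  0.00024308, -0.00030201,
       -0.00290707]), 'joint_torque': array([ 2.96266553e-03, -4.47859919e+01, -4.07568383e+01,  7.00884475e-02,
        2.84555816e-02, -1.06563750e-04]), 'ee_pos': array([ 0.15060415, -0.58053953,  0.22962819]), 'ee_rot': array([-8.60238285e-04,  9.91962559e-01,  1.26528805e-01, -5.82487275e-05]), 'ft_force': array([ 0.25580156,  0.46433226, -0.0012387 ]), 'moment': array([-0.05618632,  0.04231293,  0.03830632]), 'finger_gap': 0.08786083668871923}
```

View pics/scene0.png

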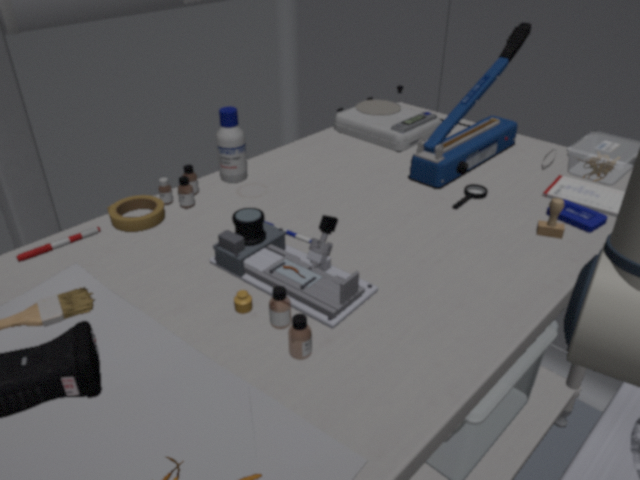

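View pics/top0.png

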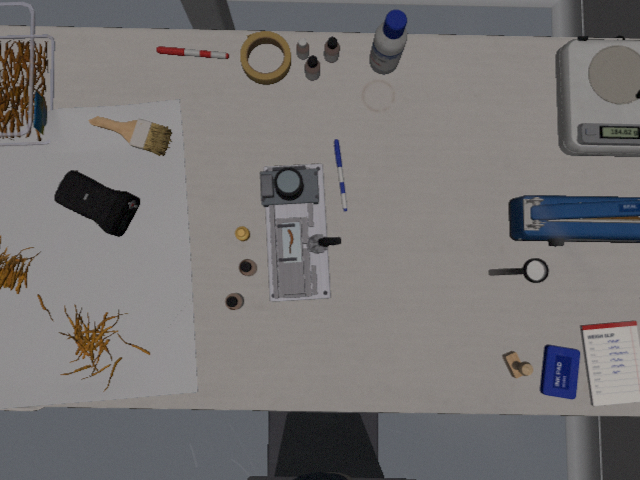

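The top view shows the viewer base at about (265-330, 163-300), the bridge and lens near (290,183), the black knob at (330,241) and the pen at (341,175). The vials are at (247,268) and (234,301), and the weight is at (242,233). I'll enlarge both views.

Run:
```python
import cv2
a=cv2.imread("pics/top0.png")[150:310,220:360]; cv2.imwrite("pics/topc.png",cv2.resize(a,None,fx=3.75,fy=3.75,interpolation=cv2.INTER_CUBIC))
a=cv2.imread("pics/scene0.png")[195:325,195:385]; cv2.imwrite("pics/scenec.png",cv2.resize(a,None,fx=4.2,fy=4.2,interpolation=cv2.INTER_CUBIC))
```

```text
(no output)
```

View pics/topc.png

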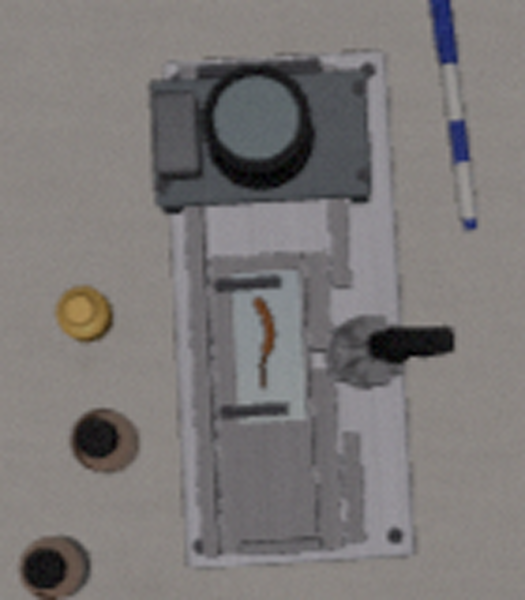

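View pics/scenec.png

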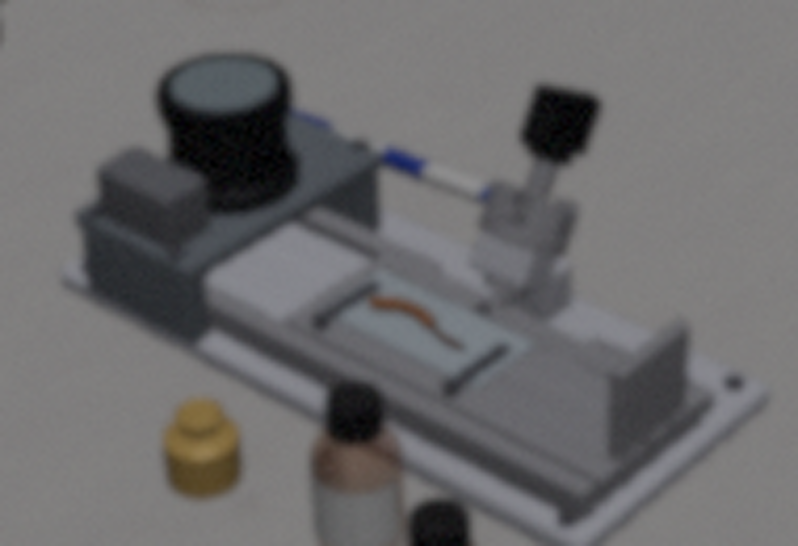

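```bash
cat > h.py <<'E'
import numpy as np,cv2
def cloud(d):
    K=d["camera_matrix"];V=d["view"];z=d["depth"];v,u=np.mgrid[0:480,0:640]
    p=np.stack([(u-K[0,2])/K[0,0]*z,-(v-K[1,2])/K[1,1]*z,-z],-1)
    return (p-V[:3,3])@V[:3,:3]
def ray(d,u,v,z):
    K=d["camera_matrix"];V=d["view"];R=V[:3,:3];c=-R.T@V[:3,3]
    r=R.T@np.array([(u-K[0,2])/K[0,0],-(v-K[1,2])/K[1,1],-1]); return c+r*(z-c[2])/r[2]
def pix(d,P):
    K=d["camera_matrix"];V=d["view"];p=np.atleast_2d(P)@V[:3,:3].T+V[:3,3]
    return np.stack([K[0,2]-p[:,0]/p[:,2]*K[0,0],K[1,2]+p[:,1]/p[:,2]*K[1,1]],-1)
E
python3 - <<'E'
from h import *
d=np.load("top0.npz");s=np.load("scene0.npz")
for n,c in dict(FR=(383,52),NR=(412,553),NL=(188,566)).items(): print(n,ray(d,c[0]/3.75+220-.4,c[1]/3.75+150-.4,.01))
for n,c in dict(NR=(765,392),NL=(590,540)).items(): print("scene",n,ray(s,c[0]/4.2+195-.4,c[1]/4.2+195-.4,.01))
P=cloud(d)
z=P[...,2]
print("table z",np.median(z[310:340,250:350]), z[310:340,250:350].std())
m=np.zeros((480,640),bool);m[150:310,255:335]=1
bm=m&(z>.006)&(z<.014); 
x=P[bm][:,:2]; r=cv2.minAreaRect((x*1000).astype(np.float32)); print("base",r,cv2.boxPoints(r))
# knob
for nm,dd,(v0,v1,u0,u1) in(("top",d,(230,255,305,350)),("scene",s,(210,240,315,345))):
    Q=cloud(dd);g=dd["frame"].max(-1)<45
    k=np.zeros((480,640),bool);k[v0:v1,u0:u1]=1;k&=g&(Q[...,2]>.05)
    q=Q[k];print(nm,k.sum(),q.mean(0),q.min(0),q.max(0)); vv,uu=np.nonzero(k);print(uu.min(),uu.max(),vv.min(),vv.max(),uu.mean(),vv.mean())
E
```

```text
FR [0.74809962 0.03055785 0.01      ]
NR [0.49012744 0.01164861 0.01      ]
NL [0.48162989 0.12434963 0.01      ]
scene NR [0.48538782 0.01549061 0.01      ]
scene NL [0.47696875 0.11995503 0.01      ]
table z 0.0004199496545705094 0.06429542441284362
base ((628.505126953125, 80.69190979003906), (143.72787475585938, 296.5519714355469), 89.28182220458984) [[479.34003   10.692146]
 [775.8687     6.97509 ]
 [777.6702   150.69168 ]
 [481.14154  154.40872 ]]
top 159 [0.58772636 0.01746771 0.09249274] [ 0.58084927 -0.00270301  0.05861777] [0.59434928 0.03610616 0.10335262]
318 340 238 246 328.6981132075472 241.32704402515722
scene 209 [0.58182054 0.02233672 0.08707906] [5.78199222e-01 4.13561673e-04 7.11544787e-02] [0.5882051  0.03919323 0.10172872]
320 336 216 233 327.7081339712919 224.1244019138756
```

```bash
cat >> h.py <<'E'
def blob(d,box,thr=50,f=8):
    u0,u1,v0,v1=box
    a=cv2.resize(cv2.cvtColor(d["frame"],cv2.COLOR_BGR2GRAY)[v0:v1,u0:u1],None,fx=f,fy=f,interpolation=cv2.INTER_CUBIC)
    m=(a<thr).astype(np.uint8); n,l,st,c=cv2.connectedComponentsWithStats(m)
    i=1+np.argmax(st[1:,4]); 
    cs,_=cv2.findContours((l==i).astype(np.uint8),cv2.RETR_EXTERNAL,cv2.CHAIN_APPROX_NONE)
    h=cv2.convexHull(max(cs,key=len));M=cv2.moments(h)
    g=lambda x,y:np.array([(x+.5)/f-.5+u0,(y+.5)/f-.5+v0])
    r=cv2.minAreaRect(h)
    return g(M["m10"]/M["m00"],M["m01"]/M["m00"]),g(*r[0]),np.array(r[1])/f,r[2]
def tri(d,a,s,b):
    A=[];B=[]
    for dd,p in((d,a),(s,b)):
        o=ray(dd,*p,0.);q=ray(dd,*p,.2);n=(q-o)/np.linalg.norm(q-o);M=np.eye(3)-np.outer(n,n);A.append(M);B.append(M@o)
    X=np.linalg.solve(sum(A),sum(B));return X,[np.linalg.norm(M@X-b) for M,b in zip(A,B)]
E
python3 - <<'E'
from h import *
d=np.load("top0.npz");s=np.load("scene0.npz")
for t in(40,55,70):
    a=blob(d,(312,350,230,252),t);b=blob(s,(312,345,208,242),t)
    print(t,a,b);print(tri(d,a[0],s,b[0]))
# image gray profile checks around base edges, topcam: subpixel edges by gradient along rows/cols
g=cv2.cvtColor(d["frame"],cv2.COLOR_BGR2GRAY).astype(float)
def edge(p): 
    q=np.abs(np.diff(p));i=np.argmax(q);w=q[max(0,i-2):i+3];return max(0,i-2)+(w*np.arange(len(w))).sum()/w.sum()+.5
for v in list(range(168,230,8))+list(range(258,296,6)):
    e=edge(g[v,316:340])+316; print("R",v,round(e,2),ray(d,e,v,.01)[:2].round(4),end=" ")
print()
for u in range(276,326,8):
    e=edge(g[290:308,u])+290;print("N",u,round(e,2),ray(d,u,e,.01)[:2].round(4),end=" ")
print()
for u in range(284,318,8):
    e=edge(g[156:172,u])+156;print("F",u,round(e,2),ray(d,u,e,.01)[:2].round(4),end=" ")
print()
for v in range(210,296,8):
    e=edge(g[v,258:275])+258; print("L",v,round(e,2),ray(d,e,v,.01)[:2].round(4),end=" ")
E
```

```text
40 (array([328.63230721, 241.28007598]), array([328.93305779, 241.79250622]), array([22.5106945 ,  9.11384583]), 0.6095066070556641) (array([327.71979775, 224.19654153]), array([327.63750076, 224.46249962]), array([14.07213402, 16.68101501]), 18.43494987487793)
(array([0.5882074 , 0.01668344, 0.08202477]), [np.float64(0.0008773891752196346), np.float64(0.000877389175219685)])
55 (array([328.53474049, 241.27254501]), array([328.68557167, 241.78422165]), array([23.25998878,  9.61702633]), 0.4982115924358368) (array([327.69549471, 224.18543964]), array([327.57500076, 224.46249962]), array([14.90223217, 17.66922569]), 18.43494987487793)
(array([0.58817665, 0.01683337, 0.08212527]), [np.float64(0.0009175990020197346), np.float64(0.0009175990020197037)])
70 (array([327.66195162, 241.37565454]), array([326.75  , 241.8125]), array([10.   , 27.375]), 90.0) (array([327.68841496, 224.23153503]), array([327.53098679, 224.55154037]), array([15.66119385, 18.77700996]), 19.17900848388672)
(array([0.58757056, 0.01812773, 0.08287917]), [np.float64(0.0013333439750956785), np.float64(0.0013333439750956
[... 408 characters left out ...]
58] R 294 326.3 [0.4958 0.0177] 
N 276 299.29 [0.4842 0.1126] N 284 297.78 [0.4873 0.0976] N 292 298.26 [0.4866 0.0824] N 300 296.63 [0.49   0.0674] N 308 297.01 [0.4895 0.0522] N 316 294.34 [0.4948 0.0372] N 324 294.18 [0.4954 0.0221] 
F 284 170.34 [0.733  0.1036] F 292 170.19 [0.7336 0.0881] F 300 165.33 [0.7435 0.0728] F 308 166.84 [0.7409 0.0572] F 316 166.85 [0.7411 0.0416] 
L 210 268.38 [0.6545 0.1318] L 218 273.27 [0.6391 0.1219] L 226 272.94 [0.6236 0.1221] L 234 266.23 [0.6079 0.1345] L 242 269.07 [0.5926 0.1287] L 250 270.28 [0.5773 0.126 ] L 258 270.44 [0.562  0.1252] L 266 272.12 [0.5469 0.1216] L 274 271.5 [0.5317 0.1224] L 282 268.28 [0.5164 0.1281] L 290 272.59 [0.5015 0.1195]
```

```bash
cat >> h.py <<'E'
from scipy.spatial.transform import Rotation as Ro
yaw=np.deg2rad(94.2)
XV=np.array([np.cos(yaw),np.sin(yaw),0]);YV=np.array([-XV[1],XV[0],0]);ZV=np.array([0,0,1.])
KN=np.array([.5881,.0170,.0821]); AX=-.5*XV+np.sqrt(.75)*ZV
def quat(y,z):
    q=Ro.from_matrix(np.stack([np.cross(y,z),y,z],1)).as_quat();return np.r_[q[3],q[:3]]
E
python3 - <<'E'
from h import *
from bench import *
d=np.load("top0.npz");s=np.load("scene0.npz")
# base centre -> viewer origin
R=np.array([[.6605,.0235],[.6449,.0225],[.6294,.0209],[.748,.0306],[.490,.0117]])
print("right edge xv",(R@XV[:2]).round(4)," yv far/near",np.array([.748,.0306])@YV[:2],np.array([.49,.0117])@YV[:2],"left",np.array([.4816,.1243])@XV[:2], "knob",KN@XV,KN@YV)
for dd in(d,s):
    P=cloud(dd);xy=P@XV,P@YV;z=P[...,2]
    ox=R[:2]@XV[:2]; x=xy[0]-(np.mean(R@XV[:2])+.066);y=xy[1]-(KN@YV-.05)
    m=(z>.040)&(z<.066)&(abs(x)<.03)&(y>.1)&(y<.16); print("tab",m.sum(),x[m].min(),x[m].max(),np.percentile(y[m],[2,50,98]),np.percentile(z[m],[50,98]))
for sg in(1,-1):
    o=quat(sg*YV,-AX)
    for k in(.1,.002,-.017): print(sg,k,inverse_kinematics(KN+k*AX-0*AX,o))
for sg in(1,-1): print("push",inverse_kinematics(np.array([.47,.07,.045]),quat(sg*YV,-ZV)))
E
```

```text
right edge xv [-0.0249 -0.0248 -0.0253 -0.0243 -0.0242]  yv far/near -0.7482323177960002 -0.48954098074637775 left 0.0886946737823327 knob -0.026117037617944424 -0.5877656934068736
tab 74 -0.02036607386978952 0.017394995493566878 [0.13758721 0.1405705  0.14333746] [0.06033486 0.06272918]
tab 261 -0.020728516555622616 0.021308271463531356 [0.14093805 0.14549049 0.14688983] [0.05296264 0.06071714]
1 0.1 None
1 0.002 None
1 -0.017 None
-1 0.1 [-0.37758004  0.19645975  1.30560966  0.48740582  1.85129896 -0.36405828]
-1 0.002 [-0.30615574  0.1913298   1.46372012  0.48629744  1.68270258 -0.37256726]
-1 -0.017 [-0.29183039  0.1954799   1.48915337  0.48759498  1.64988763 -0.37381692]
push None
push [ 7.62369679e-02 -2.06610127e-01  1.84705352e+00 -4.44089210e-16
  1.50114926e+00  2.93313928e-03]
```

Run:
```python
from h import *
for n in("top0","scene0"):
    P=cloud(np.load(n+".npz")).reshape(-1,3)
    for y in np.arange(-.7,0,.1):
        for x in np.arange(.1,.8,.1):
            m=(abs(P[:,0]-x-.05)<.05)&(abs(P[:,1]-y-.05)<.05)&(P[:,2]>-.05)&(P[:,2]<.6)
            print(f"{np.percentile(P[m,2],99.5) if m.sum()>20 else -1:.2f}",end=" ")
        print(f" y={y:.1f}")
```

```text
-1.00 -1.00 -1.00 -1.00 -1.00 -1.00 -1.00  y=-0.7
-1.00 0.01 0.01 0.01 0.01 0.07 0.06  y=-0.6
-1.00 0.01 0.02 0.02 0.05 0.16 0.06  y=-0.5
-1.00 0.01 0.07 0.01 0.04 0.12 0.01  y=-0.4
-1.00 0.00 0.01 0.01 0.01 0.00 0.01  y=-0.3
-0.01 0.00 0.00 0.00 0.01 0.01 0.00  y=-0.2
-0.01 0.16 0.00 0.00 0.01 0.01 0.01  y=-0.1
-1.00 -1.00 0.06 0.06 0.01 0.28 0.05  y=-0.7
-1.00 -1.00 0.06 0.06 0.00 0.21 0.06  y=-0.6
-1.00 0.00 0.02 0.01 0.05 0.16 0.06  y=-0.5
-1.00 0.00 0.07 0.01 0.04 0.12 0.00  y=-0.4
-1.00 0.00 0.00 0.00 0.01 0.00 0.00  y=-0.3
-1.00 0.00 0.00 0.00 0.00 0.00 0.00  y=-0.2
0.00 0.00 0.00 0.00 0.00 0.01 0.01  y=-0.1
```

Run:
```python
from h import *
from bench import *
q=np.array(state()["joint_pos"]);q[0]=-.45;movej(q)
o=quat(-YV,-AX)
move_to(KN+.09*AX,o)
move_l(KN+.03*AX,speed=.15)
st=state();print(st["time"],st["ee_pos"],st["ft_force"])
d=get_image("scene");cv2.imwrite("pics/s1.png",cv2.resize(d["frame"][130:330,200:430],None,fx=3,fy=3))
d=get_image("top");cv2.imwrite("pics/t1.png",cv2.resize(d["frame"][150:310,220:420],None,fx=3,fy=3))
```

```text
3.4417 [0.58941482 0.00170304 0.10897454] [-0.23954397  0.13344495 -0.17410107]
```

View pics/s1.png

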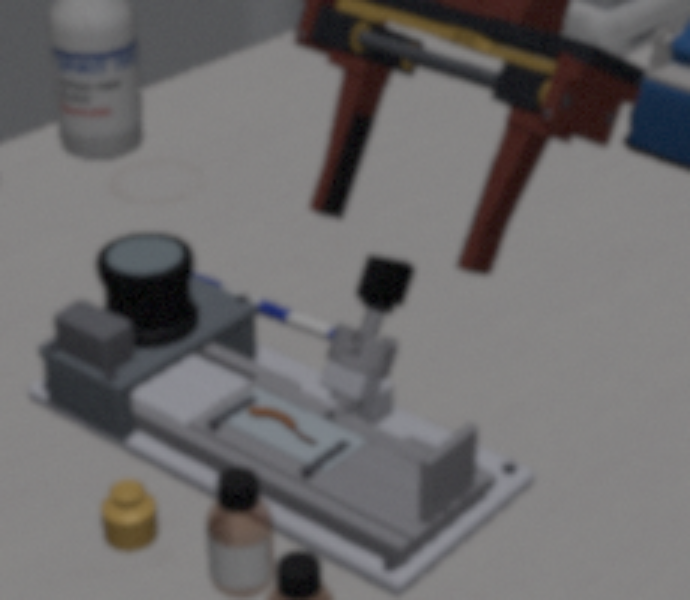

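View pics/t1.png

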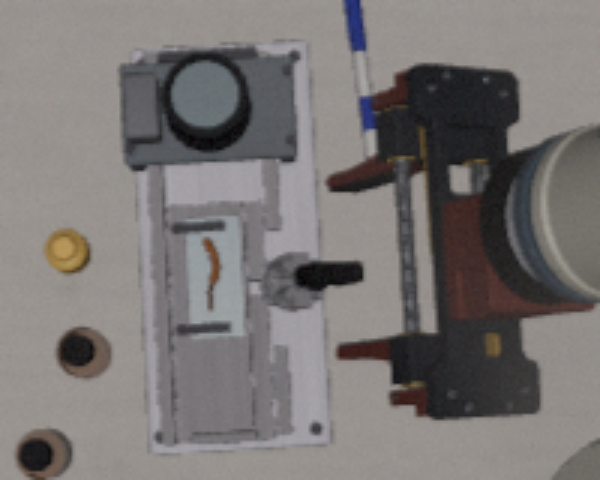

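The fingers straddle the knob, which is at about (330,272) in the top crop with the fingers at rows 183 and 352. I'll descend and close.

Run:
```python
from h import *
from bench import *
move_l(KN-.001*AX,speed=.06)
st=state();print(st["time"],st["ee_pos"],st["ft_force"])
close()
st=state();f=st["ft_force"];print(st["time"],st["ee_pos"],st["finger_gap"],"fx,fy,fax",f@XV,f@YV,f@AX,st["moment"])
d=get_image("scene");cv2.imwrite("pics/s2.png",cv2.resize(d["frame"][130:330,200:430],None,fx=3,fy=3))
```

```text
4.2083 [0.58803409 0.01765636 0.08114432] [ 0.05610973 -0.47862195  0.8220486 ]
5.3583 [0.58774432 0.01755695 0.08126708] 0.011935103282193361 fx,fy,fax 0.6819245046873332 2.2251800343118515 0.9360406943427402 [-0.19270518  0.26632413  0.20248903]
```

View pics/s2.png

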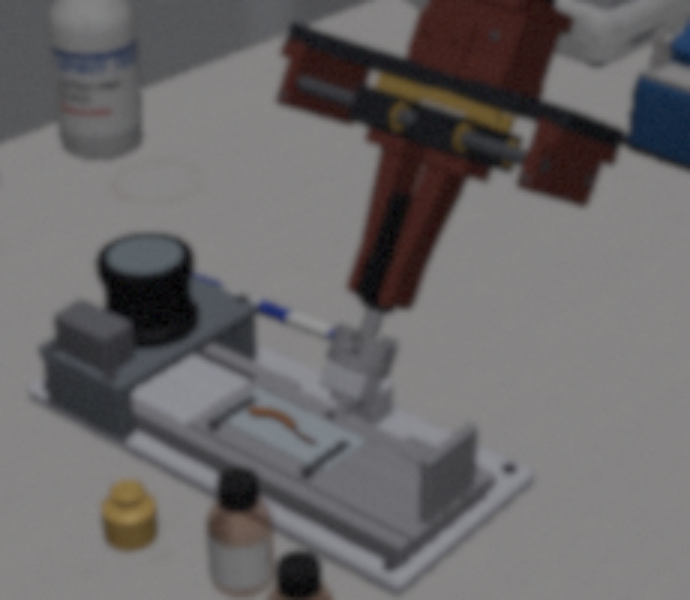

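The fingers closed on the bar: the gap is 11.9 mm and side load is about 2 N. Next is the pull, with a force check.

Run:
```python
from h import *
from bench import *
p0=np.array(state()["ee_pos"])
def rep(n):
    st=state();f=st["ft_force"];print(n,round(st["time"],2),"pull",((st["ee_pos"]-p0)@AX).round(4),"gap",st["finger_gap"].round(4),"F",(f@XV).round(2),(f@YV).round(2),(f@AX).round(2),st["moment"].round(2),st["joint_pos"][5].round(3))
rep(0)
for k in(.006,.012,.015):
    move_l(p0+k*AX,speed=.03);rep(k)
np.save("p0.npy",p0)
```

```text
Traceback (most recent call last):
AttributeError: 'float' object has no attribute 'round'
```

```bash
cat >> h.py <<'E'
def rep(n,p0):
    from bench import state
    st=state();f=st["ft_force"];g=lambda v:round(float(v),4)
    print(n,"t",g(st["time"]),"pull",g((st["ee_pos"]-p0)@AX),"gap",g(st["finger_gap"]),"F",g(f@XV),g(f@YV),g(f@AX),np.round(st["moment"],2),"q6",g(st["joint_pos"][5]))
E
python3 - <<'E'
from h import *
from bench import *
p0=np.array(state()["ee_pos"]);np.save("p0.npy",p0)
rep(0,p0)
for k in(.006,.012,.015):
    move_l(p0+k*AX,speed=.03);rep(k,p0)
E
```

```text
0 t 5.4083 pull 0.0 gap 0.0117 F -0.0072 2.8888 1.2276 [-0.1   0.34  0.23] q6 -0.3728
0.006 t 5.7583 pull 0.0053 gap 0.012 F 3.7121 0.1771 -6.2238 [-0.12 -0.22 -0.06] q6 -0.3724
0.012 t 6.1083 pull 0.0117 gap 0.0117 F 4.9869 -0.1662 -8.1236 [-0.18 -0.16 -0.08] q6 -0.372
0.015 t 6.3583 pull 0.0146 gap 0.0117 F 4.3367 -0.5672 -8.7278 [-0.12 -0.23 -0.07] q6 -0.3717
```

The force follows the spring (8.7 N at 14.6 mm). Now the twist, using the last joint.

Run:
```python
from h import *
from bench import *
p0=np.load("p0.npy")
q=np.array(state()["joint_pos"]);b=q[5]
for a in(.25,.75,1.25,1.52):
    q[5]=b+a;movej(q);rep(a,p0)
d=get_image("scene");cv2.imwrite("pics/s3.png",cv2.resize(d["frame"][130:330,200:430],None,fx=3,fy=3))
```

```text
0.25 t 6.7083 pull 0.0142 gap 0.0117 F 5.0577 -1.2963 -9.6074 [-0.18 -0.33 -0.13] q6 -0.1213
0.75 t 7.2583 pull 0.0142 gap 0.0117 F 5.4495 -1.8872 -9.4742 [-0.26 -0.41 -0.21] q6 0.3785
1.25 t 7.8083 pull 0.0144 gap 0.0115 F 3.7684 -1.9441 -9.6027 [-0.51 -0.57 -0.31] q6 0.8752
1.52 t 8.175 pull 0.0146 gap 0.0117 F 2.3573 -3.4499 -10.3884 [-0.73 -0.72 -0.36] q6 1.1428
```

View pics/s3.png

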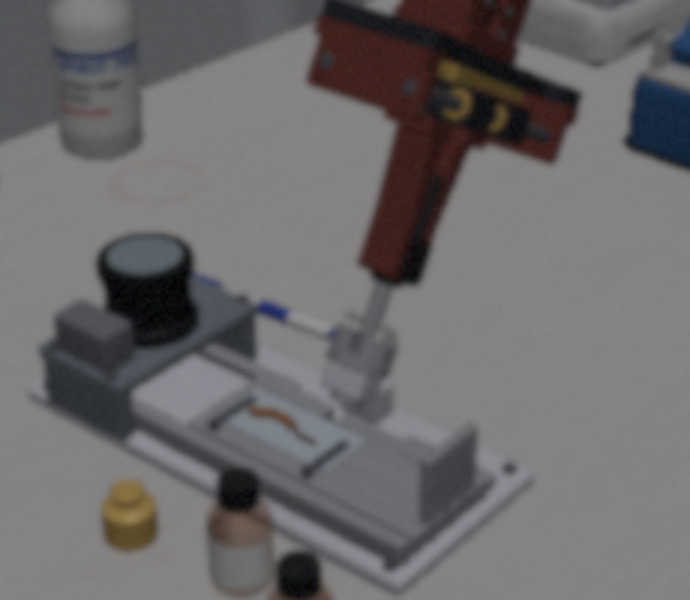

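Fingers and knob turned together, with negligible torque about the axis. I'll lower into the notch and watch the spring force drop out.

Run:
```python
from h import *
from bench import *
p0=np.load("p0.npy")
p=np.array(state()["ee_pos"]);c=(p-p0)@AX
for k in(.011,.0095,.0085):
    move_l(p+(k-c)*AX,speed=.02);rep(k,p0)
```

```text
0.011 t 8.5583 pull 0.0109 gap 0.0121 F 0.8333 -3.5389 -7.9099 [-0.74 -0.67 -0.36] q6 1.1466
0.0095 t 8.8083 pull 0.0096 gap 0.0119 F 1.4685 -2.7215 -7.6831 [-0.74 -0.6  -0.3 ] q6 1.1472
0.0085 t 9.0583 pull 0.0093 gap 0.0119 F -0.809 -1.4688 -2.6725 [-0.8  -0.25 -0.12] q6 1.1473
```

At 9.3 mm of pull the load fell from 7.7 to 2.7 N, so the pin is resting in the notch. I'll release and look.

Run:
```python
from h import *
from bench import *
p0=np.load("p0.npy")
gripper_open();rep("open",p0)
move_l(np.array(state()["ee_pos"])+.09*AX,speed=.15);rep("up",p0)
q=np.array(state()["joint_pos"]);q[5]-=1.52; q[0]-=.25; movej(q)
d=get_image("scene");cv2.imwrite("pics/s4.png",cv2.resize(d["frame"][130:330,200:430],None,fx=3,fy=3));np.savez("scene4.npz",**d)
e=get_image("top");cv2.imwrite("pics/t4.png",cv2.resize(e["frame"][150:310,220:420],None,fx=3,fy=3));np.savez("top4.npz",**e)
for t in(40,55):
    a=blob(e,(312,350,230,252),t);b=blob(d,(312,345,200,242),t);print(a[0],a[2:],b[0]);X=tri(e,a[0],d,b[0]);print(X,(X[0]-KN)@AX)
print(state()["time"])
```

```text
open t 10.2917 pull 0.0085 gap 0.0878 F 0.2612 0.2334 -0.7164 [-0.2  -0.04  0.03] q6 1.1473
up t 11.0417 pull 0.0976 gap 0.0876 F -0.2177 0.1339 0.3707 [-0.21  0.04  0.01] q6 1.1552
[331.23878344 240.56059752] (array([19.77737617, 13.89277077]), 83.13630676269531) [329.83163872 218.46620749]
(array([0.5884317 , 0.01219464, 0.09045123]), [np.float64(0.0012371684808802166), np.float64(0.0012371684808801298)]) 0.009640747948606688
[331.1569242  240.39661788] (array([20.79316902, 14.68590641]), 83.90413665771484) [329.81987693 218.48363531]
(array([0.58861076, 0.01224406, 0.09038249]), [np.float64(0.001385309954341383), np.float64(0.001385309954341324)]) 0.00956312917141331
12.5
```

View pics/s4.png

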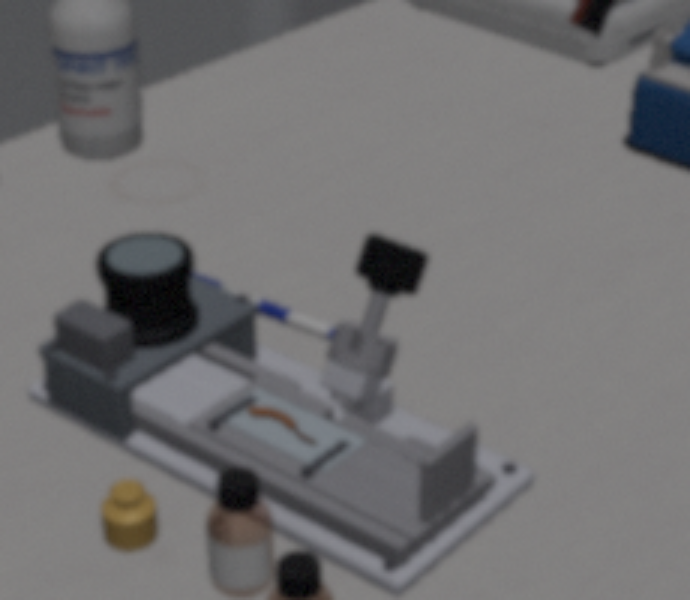

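View pics/t4.png

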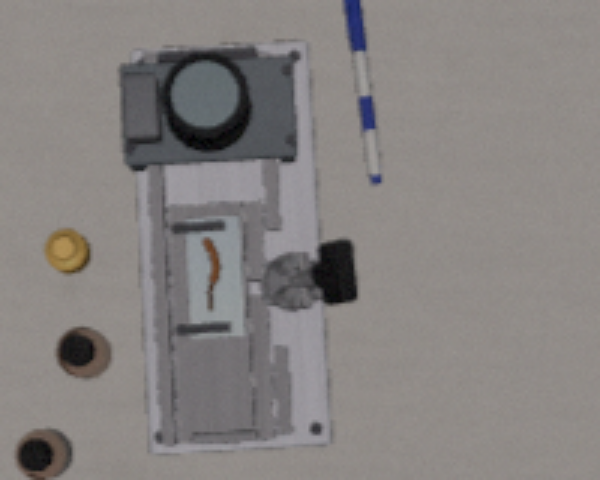

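The released knob stands 9.6 mm out along the axis with its bar a quarter turn round, and the slide and bystanders look unmoved. Next I'll push the tab with closed fingers.

```bash
cat >> h.py <<'E'
XO=.040;YO=KN@YV-.05
def V(x,y,z): return (XO+x)*XV+(YO+y)*YV+z*ZV
E
python3 - <<'E'
from h import *
from bench import *
o=quat(-YV,-ZV)
close()
move_to(V(0,.19,.16),o)
move_l(V(0,.19,.044),speed=.15)
st=state();print(st["time"],st["finger_gap"],(st["ee_pos"]-V(0,0,0))@YV,st["ft_force"])
f0=np.array(st["ft_force"])
for y in np.arange(.175,.149,-.0025):
    move_l(V(0,y,.044),speed=.05)
    st=state();f=(np.array(st["ft_force"])-f0)@YV;print(round(y,4),round(st["time"],2),f)
    if f>1.0: break
d=get_image("scene");cv2.imwrite("pics/s5.png",cv2.resize(d["frame"][130:330,200:430],None,fx=3,fy=3))
E
```

```text
15.8583 0.0002309610768706305 0.18931663451178277 [0.56073146 0.63038172 0.76803935]
0.175 16.31 0.44032189889751744
0.1725 16.56 1.379242484374093
```

View pics/s5.png

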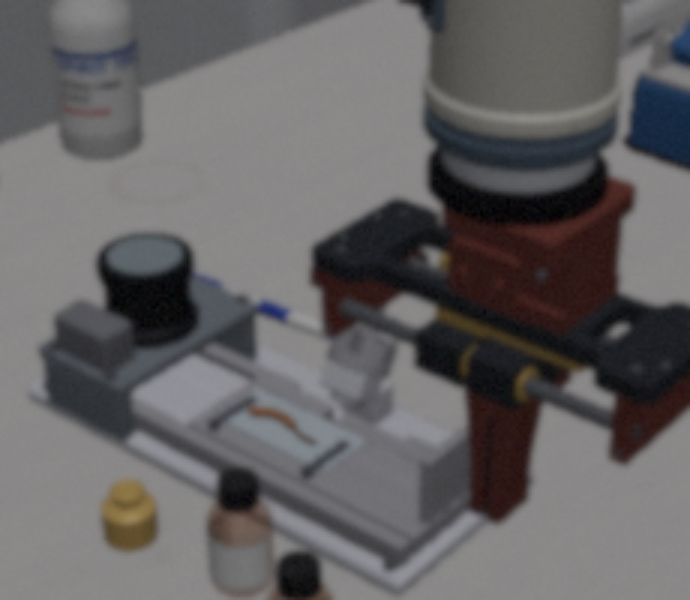

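The fingers are just behind the tab and the body clears the knob sideways. I'll push in steps with a force check.

Run:
```python
from h import *
from bench import *
for y in np.r_[np.arange(.165,.084,-.01),.08,.0775]:
    move_l(V(0,y,.044),speed=.06)
    st=state();f=np.array(st["ft_force"]);print(round(y,4),"t",round(st["time"],2),"y",round((st["ee_pos"]-V(0,0,0))@YV,4),"F",np.round([f@XV,f@YV,f[2]],2))
    if f@YV>10: break
d=get_image("scene");cv2.imwrite("pics/s6.png",cv2.resize(d["frame"][130:330,200:430],None,fx=3,fy=3))
```

```text
0.165 t 16.88 y 0.1649 F [ 0.03  0.86 -0.16]
0.155 t 17.2 y 0.1549 F [ 0.87 -0.26  0.71]
0.145 t 17.52 y 0.1449 F [ 0.69 -0.13 -1.18]
0.135 t 17.83 y 0.1348 F [ 0.42 -0.34  0.76]
0.125 t 18.15 y 0.1247 F [ 0.45  0.46 -0.37]
0.115 t 18.47 y 0.1146 F [ 0.69  0.55 -0.11]
0.105 t 18.78 y 0.1046 F [-0.31  0.97 -0.42]
0.095 t 19.1 y 0.0946 F [-0.63  0.28  0.65]
0.085 t 19.42 y 0.0846 F [ 0.12 -0.51 -0.26]
0.08 t 19.67 y 0.0797 F [0.87 0.53 0.1 ]
0.0775 t 19.92 y 0.0773 F [-0.1  -0.5   0.66]
```

View pics/s6.png

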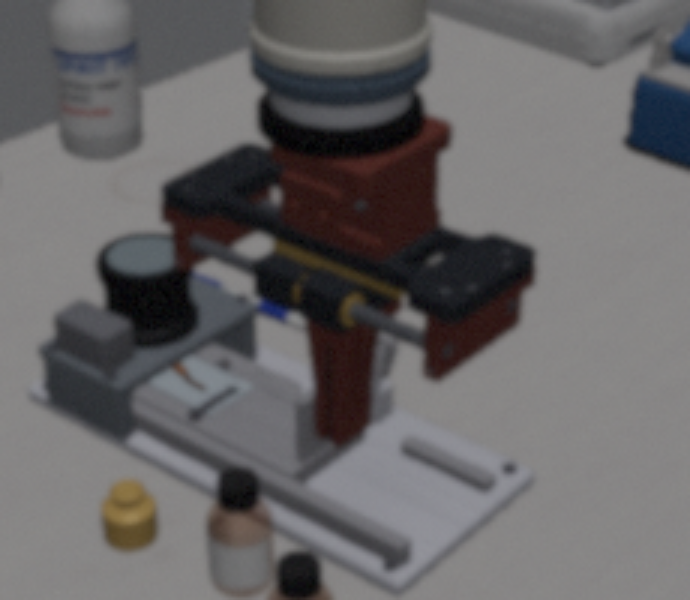

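The slide moves freely and is most of the way under the bridge. I'll continue in small steps until it stops.

Run:
```python
from h import *
from bench import *
for y in np.arange(.076,.055,-.001):
    move_l(V(0,y,.044),speed=.02)
    st=state();f=np.array(st["ft_force"]);print(round(y,4),"t",round(st["time"],2),"y",round((st["ee_pos"]-V(0,0,0))@YV,4),"F",np.round([f@XV,f@YV,f[2]],2))
    if f@YV>12: break
```

```text
0.076 t 20.22 y 0.0759 F [-0.5   0.84  1.02]
0.075 t 20.47 y 0.075 F [0.81 0.97 0.85]
0.074 t 20.72 y 0.0739 F [-0.28  1.69  0.11]
0.073 t 20.97 y 0.0729 F [0.36 1.19 1.35]
0.072 t 21.22 y 0.0719 F [-0.35  0.81  0.28]
0.071 t 21.47 y 0.0709 F [-0.33  0.79  0.82]
0.07 t 21.72 y 0.0699 F [ 0.64  0.63 -0.04]
0.069 t 21.97 y 0.0689 F [1.09 1.01 0.89]
0.068 t 22.22 y 0.0679 F [ 0.55  0.33 -0.62]
0.067 t 22.47 y 0.0669 F [-0.72  1.    0.83]
0.066 t 22.72 y 0.0659 F [ 1.42 -0.22  0.8 ]
0.065 t 22.97 y 0.065 F [0.18 1.24 0.53]
0.064 t 23.22 y 0.0649 F [0.03 6.77 3.91]
0.063 t 23.47 y 0.0649 F [-0.6  11.42  6.36]
0.062 t 23.72 y 0.0649 F [ 0.13 15.79  8.8 ]
```

There is a hard stop at y=64.9 mm, with force climbing to 16 N and no further motion. I'll back off and check.

Run:
```python
from h import *
from bench import *
move_l(V(0,.10,.044),speed=.1)
move_l(V(0,.13,.17),speed=.15)
q=np.array(state()["joint_pos"]);q[0]-=.7;movej(q)
d=get_image("scene");cv2.imwrite("pics/s7.png",cv2.resize(d["frame"][130:330,200:430],None,fx=3,fy=3))
e=get_image("top");cv2.imwrite("pics/t7.png",cv2.resize(e["frame"][150:310,220:420],None,fx=3,fy=3))
for n,dd in(("top",e),("scene",d)):
    P=cloud(dd);x=P@XV-XO;y=P@YV-YO;z=P[...,2]
    m=(z>.040)&(z<.066)&(abs(x)<.024)&(y>.02)&(y<.13);print(n,"tab",m.sum(),np.percentile(y[m],[2,50,98]))
a=blob(e,(312,350,230,252),50);b=blob(d,(312,345,200,242),50);X=tri(e,a[0],d,b[0]);print(X,(X[0]-KN)@AX,a[2:])
st=state();print(st["time"],st["ft_force"])
```

```text
top tab 91 [0.04793714 0.05168663 0.05369458]
scene tab 254 [0.05080648 0.05537389 0.05708301]
(array([0.58857683, 0.01223585, 0.09038777]), [np.float64(0.0013313009494074597), np.float64(0.0013313009494076667)]) 0.009570561108125378 (array([20.62308884, 14.53554916]), 83.65979766845703)
26.6833 [ 0.42926419 -0.49280355  0.12720832]
```

View pics/s7.png

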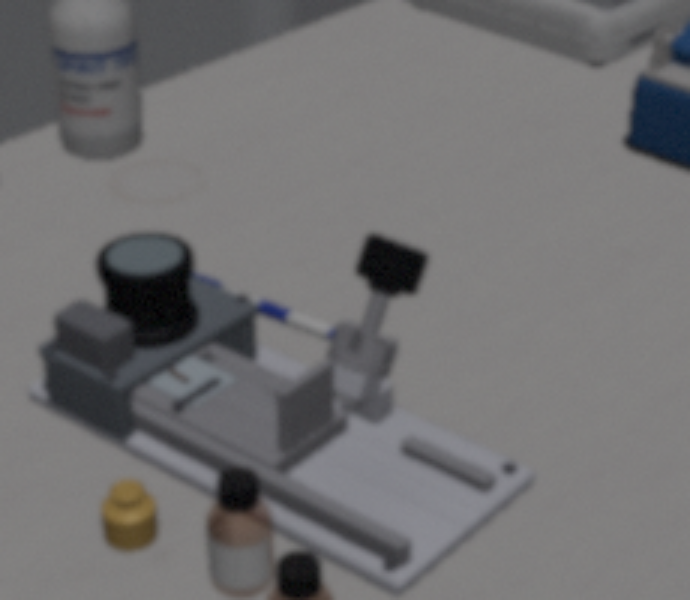

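View pics/t7.png

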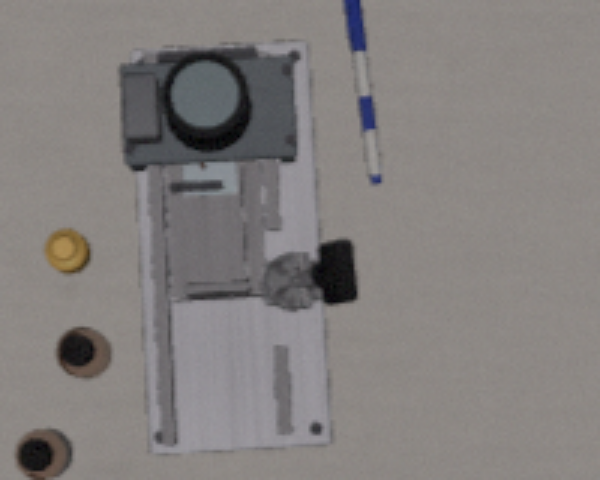

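The tab moved 89.6 mm (top view) and 89.8 mm (scene view), which is home within measurement error. The knob is still 9.6 mm out and the bystanders look unmoved.

```bash
python3 -c "
from bench import *
print(job_done(),state()['time'])"
```

```text
the job is handed in; nothing more can be done
the job is handed in; nothing more can be done
```

I finished the job and handed it in at about 27 s on the robot's clock, against the 51 s limit. No verdict is reported back.

- **Plunger:** I gripped the wing knob, pulled it 14.6 mm against about 9 N, twisted it 1.52 rad, lowered it into the rest notch and let go. It stayed out: both after release and after the push, the two cameras put it 9.6 mm out, about 0.6 mm from the expected 9 mm. The bar was a quarter turn round.
- **Slide:** I pushed the tab with closed fingers until it stopped dead and the force climbed to 16 N. The depth images show the tab moved 89.6 mm (top camera) and 89.8 mm (scene camera), against a nominal 90 mm.
- **Bystanders:** the vials, brass weight and pen look unmoved in the before and after pictures. I checked this by eye only and did not measure it.

No check failed. The two cameras disagree by about 3 mm on the tab's absolute position, so I relied on the difference before and after and on the hard stop. They also miss each other by about 2.7 mm on the knob. Its 9.6 mm agrees with the 9.3 mm the arm read as it seated.

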